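# Slide the thin board out over the pantry plank's edge

## Robot

A 6-joint arm with a two-finger parallel gripper is mounted at the origin on the work surface. World frame = base frame: x ahead of the robot, y to its left, z up, the work surface at z = 0. Lengths are in mm, angles in rad, forces in N, time in s.
With the tool pointing down it reaches from about 375 to 975 mm from the base axis. Payload 3.8 kg.
Tool frame: the origin (TCP) lies midway between the tips of the shut fingers; the grasp point (between the pads) lies 19 mm behind it; z points along the fingers, x is the direction in which the jaws open and shut, and the axes are right-handed (so a half turn about z gives the same grasp; the last joint's range is limited). The gripper opens to 85 mm and grips with 20 to 120 N. Pads are 22 mm wide; open, the fingers measure 114 mm over their backs; the gripper's body (76 mm by 85 mm) begins 54 mm behind the grasp point. The pads swing forward as they close: fully open they stand 13 mm farther back than shut.
Start: joints at [1.148, 0.264, 1.604, -0, 1.274, -0.037], TCP at [254, 625.381, 231.28] pointing down, gripper open.
Joint ranges: [-2.63, 2.63], [-0.94, 2.18], [0.31, 2.57], [-1.31, 4.45], [0, 2.66], [-2.55, 2.55]. Speed limits (rad/s): [2.57, 2.57, 3.14, 3.14, 3.14, 3.14].

## Interface

Orientations are given as a unit quaternion [x, y, z, w].
In Python, from plant import robot gives the robot as it stands.
- The arm moves only by the shell command python3 -m crank 'ROWS' [FORCE]. ROWS is JSON, a list of rows, each a list of 7 numbers: the shift along the world's x, y, z in cm, then the turn, a rotation vector about the world's x, y, z in degrees, then the gripper command: -1 is shut, 1 is fully open, values between are in proportion. In form: [[dx, dy, dz, rx, ry, rz, gripper], ...]. A call has 1 to 20 rows; each row is the pose to reach, as a shift and turn from the pose measured when the call began; what a row does not reach only later rows make up. A row lasts 1/10 s, in which the tool goes at most 50 mm and 8.59 degrees, less where a joint would pass 70% of its speed; a pose out of reach is approached as far as the arm can. A call with a gripper value outside its range is refused whole. The fingers move at their own pace and stop on an object; FORCE is the grip in N (left out, the last holds). Time passes only in rows, so rows that repeat a pose let the fingers close. It gives the time, the measured TCP pose, the force and the opening at its end, in the units of the state.
- robot.get_state(): the state, without advancing time (a new reading comes with each control period).
- robot.capture(name): name is "scene" or "top" or "wrist"; returns a dict with "pixels" (420x560x3 uint8, red, green, blue), "z_map" (420x560 float32, mm along the optical axis (not along the pixel's ray), 0 where there is no reading), "mtx" (3x3 intrinsics, pixels), "view" (4x4, takes a point from world to camera coordinates). Camera axes: x right, y down, z forward; pixel columns grow to the right and rows downward; lengths in mm; the calibration is good to about 2 mm. A picture is of the moment at which its call begins.
- robot.hand_in(): hands the job in, once; it reports no verdict.
The state is a dict: "t": time; "qpos": joint angles; "joint_velocities": joint speeds; "tau": joint torques, N m; "ee_pos": TCP position; "eef_rot": TCP orientation; "force": force on the tool from outside, world axes, zero at the start; "wrist_torque": the same for the moment, N m; "width": finger opening in mm.
Only numpy, scipy, OpenCV 4.12 (cv2) and the standard library are available. Lean on these libraries where they do the work, as an engineer would, in place of code of your own. Each camera call takes 0.05 s, during which the arm holds its last target.

## Task

The thin wooden board lies too flat on the cupboard's lower plank to be picked up, and the empty open jar stands in front of it. Push the jar aside along the plank, then slide the board toward the front edge, on the robot's side, until its front edge sticks out about 3 cm past the plank and is square with it, so that somebody can later take it from below. Only push or drag with the fingers: lift, tip or drop nothing, keep the jar standing wholly on the plank, and leave everything else where it is.

Things in the scene. Friction and masses are not known exactly. Their poses are not given: they have to be found in the camera images.
- edge (a point): middle of the front edge of the cupboard's lower pine plank, on its top face. x points into the cupboard, away from the robot and square to the front edge, y along the front edge to the left, z up. The plank is level, 80 mm above the counter, 20 mm thick, 340 mm deep, 800 mm wide
- cupboard: the fixed open pine cupboard that carries the plank; origin on the counter right below edge, same axes. Side walls stand at both ends of the plank, 320 mm high, but only 170 mm over the front 130 mm; a rail along the back 35 mm higher than the plank, the plinth set back 46 mm under the front edge. A blue spatula, fixed to it, leans on the left wall (x 170 to 230 mm, y 330 to 400 mm)
- board: thin wooden board lying flat on the plank behind the empty jar, 110 mm deep (x) by 180 mm wide (y) by 10 mm thick, with a 14 mm hanging hole near its left end, about 0.12 kg, slides under light pushing. Origin: centre of its underside; x points from its front edge to its rear edge, y to its left
- board_front (a point): middle of the board's long front edge (the one nearer the robot), half-way up its 10 mm thickness; axes as the board's. It overhangs when it lies at negative x in the frame of edge
- empty_jar: empty squat glass jar without a lid, open at the top, 72 mm diameter, 60 mm high, about 0.16 kg, standing on the plank between the board and the front edge; the strip of plank along the front edge is clear for at least 200 mm to either side of its axis. Origin: centre of its base
- tall_jar: closed glass jar of cinnamon sticks with white lid, 80 mm diameter, 165 mm high, to be left alone; origin at the centre of its base
- wide_jar: closed glass jar of walnuts with white lid, 90 mm diameter, 135 mm high, to be left alone; origin at the centre of its base
- measuring_cup: yellow plastic measuring cup, 83 mm diameter, 75 mm high, with a handle on its y side reaching 68 mm from its axis, to be left alone; origin at the centre of its base
- colander: small stainless steel colander, 143 mm diameter, 68 mm high, two loop handles on its y and -y sides reaching 88 mm from its axis, to be left alone; origin at the centre of its base
- small_tin: small tin with a red band, 55 mm diameter, 60 mm high, to be left alone; origin at the centre of its base
- loose_lid: white screw lid of the empty jar lying flat, 72 mm diameter, 14 mm thick, to be left alone; origin at the centre of its underside

How it is judged (in metres and radians):
On the way:
1. the empty jar is pushed out of the board's way (its axis more than 100 mm to one side of the board's middle) before the board reaches over the edge ((y of empty_jar in the frame of board above 0.1 m or y of empty_jar in the frame of board below -0.1 m) and x of board_front in the frame of edge above 0 m and angle between empty_jar's own z axis and vertical below 0.1 rad), for 0.1 s.
At the end, for the whole second after the job is handed in: The board's front edge (its middle) is 21 to 39 mm beyond the plank's, square to it within 0.12 rad, the board flat on the plank and still; the empty jar stands still and upright, wholly on the plank (axis at least 34 mm in from the edge), its axis at least 120 mm to one side of the board's middle (x of board_front in the frame of edge between -0.039 and -0.021 m and angle between the x axis of board and the x axis of edge, either way round below 0.12 rad and z of board in the frame of edge between -0.005 and 0.005 m and linear speed of each of board, empty_jar below 0.01 m/s and (y of empty_jar in the frame of board above 0.12 m or y of empty_jar in the frame of board below -0.12 m) and angle between empty_jar's own z axis and vertical below 0.08 rad and z of empty_jar in the frame of edge between -0.006 and 0.006 m and x of empty_jar in the frame of edge above 0.034 m); the robot touches nothing.
It fails at once if the board is lifted, or tips or falls off the plank (origin more than 10 mm up or down, or tilt over 0.12 rad) (z of board in the frame of edge above 0.01 m or z of board in the frame of edge below -0.01 m or angle between board's own z axis and vertical above 0.12 rad).
It fails at once if the empty jar is lifted, tips or falls (base more than 12 mm up or down, or tilt over 0.3 rad) (z of empty_jar in the frame of edge above 0.012 m or z of empty_jar in the frame of edge below -0.012 m or angle between empty_jar's own z axis and vertical above 0.3 rad).
It fails at once if another thing on the plank is shifted by more than 20 mm (distance of any of tall_jar, wide_jar, measuring_cup, colander, small_tin, loose_lid from where it was at the start of the episode above 0.02 m).
It fails at once if another thing on the plank is tipped by more than 0.3 rad (angle between any of tall_jar, wide_jar, measuring_cup, colander, small_tin, loose_lid's own z axis and vertical above 0.3 rad).
It also fails if it takes over 58 s, if anything falls off the work surface, if the arm or the gripper's body presses on something with over 40 N, if the wrist force passes 120 N, or if a joint passes its speed limit or range.

## Working session

There is one attempt and no reset: what is moved stays moved. The work goes in short steps, Python scripts to look and compute and a shell command to move; the robot and the scene stay as the last step left them, time stands still between calls to the robot, and variables do not carry over. Pictures are saved under pics/ and viewed, and the job is handed in when it is done.

```bash
mkdir -p pics; ls
python3 - <<'E'
from plant import robot
import cv2,numpy as np
print(robot.get_state())
for n in("scene","top","wrist"):
    c=robot.capture(n); cv2.imwrite(f"pics/{n}0.png",c["pixels"][:,:,::-1]); np.savez(f"pics/{n}0.npz",**c)
    print(n,c["mtx"].tolist(),c["view"].round(3).tolist())
E
```

```text
pics
{'t': 0.0, 'qpos': array([ 1.14807097e+00,  2.64759893e-01,  1.60541050e+00, -4.14601589e-05,
        1.27367141e+00, -3.69262767e-02]), 'joint_velocities': array([ 5.28089790e-05, -4.19499474e-04,  3.67636850e-04,  1.27068913e-03,
        2.24552186e-04, -5.52148914e-04]), 'tau': array([-1.18463959e-03, -5.15107334e+01, -3.67312217e+01, -1.08050222e-04,
        1.29032318e-02,  1.02212144e-05]), 'ee_pos': array([253.72918304, 624.69787304, 229.93775984]), 'eef_rot': array([ 8.29544025e-01,  5.58440190e-01, -9.44988420e-04,  6.09970097e-04]), 'force': array([ 1.53180014, -0.76215433,  0.718117  ]), 'wrist_torque': array([-0.02529812,  0.00898115, -0.01136033]), 'width': 85.87647438931633}
scene [[386.4839791811486, 0.0, 288.54880353714225], [0.0, 386.4839791811486, 205.1330147906858], [0.0, 0.0, 1.0]] [[-0.086, 0.996, -0.002, 33.295], [0.815, 0.069, -0.576, -388.151], [-0.574, -0.051, -0.817, 1241.402], [0.0, 0.0, 0.0, 1.0]]
top [[380.6701425589197, 0.0, 278.2808453284012], [0.0, 380.6701425589197, 210.96014200048123], [0.0, 0.0, 1.0]] [[0.009, -1.0, 0.01, -1.79], [-0.987, -0.01, -0.162, 556.713], [0.163, -0.008, -0.987, 904.091], [0.0, 0.0, 0.0, 1.0]]
wrist [[341.7220708034524, 0.0, 281.0245477622889], [0.0, 341.7220708034524, 212.23343370406673], [0.0, 0.0, 1.0]] [[0.376, 0.927, -0.001, -674.659], [0.887, -0.36, 0.291, -37.791], [0.269, -0.111, -0.957, 379.336], [0.0, 0.0, 0.0, 1.0]]
```

View pics/scene0.png

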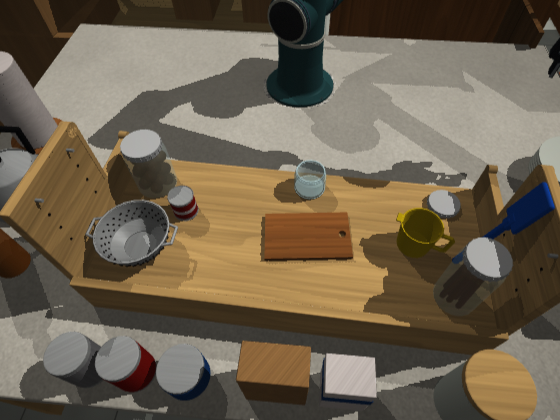

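View pics/top0.png

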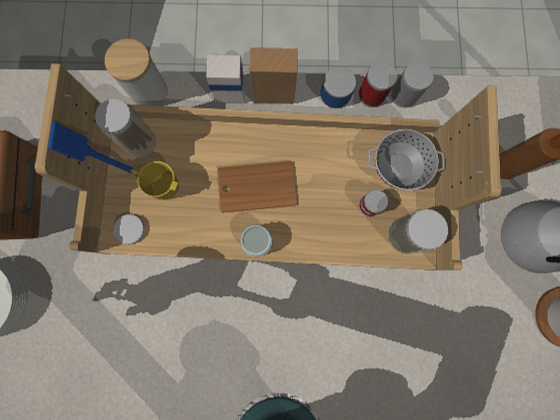

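View pics/wrist0.png

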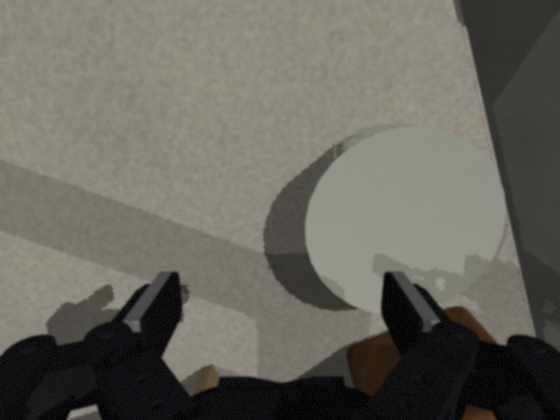

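```bash
cat > h.py <<'E'
import numpy as np,cv2
def ray(c,uv,z):
    K,V=np.array(c["mtx"]),np.array(c["view"]); R,t=V[:3,:3],V[:3,3]
    o=-R.T@t; uv=np.atleast_2d(np.asarray(uv,float))
    d=np.c_[uv,np.ones(len(uv))]@np.linalg.inv(K).T@R
    return o+d*((z-o[2])/d[:,2])[:,None]
def cloud(c):
    K,V=np.array(c["mtx"]),np.array(c["view"]); Z=c["z_map"]; v,u=np.indices(Z.shape)
    p=np.stack([u,v,np.ones_like(u)],-1)@np.linalg.inv(K).T*Z[...,None]
    return (p-V[:3,3])@V[:3,:3]
def board(c,zt):
    hsv=cv2.cvtColor(c["pixels"],cv2.COLOR_RGB2HSV)
    return hsv
E
python3 - <<'E'
from h import *
for n in("top","scene"):
    c=dict(np.load(f"pics/{n}0.npz")); P=cloud(c); h=cv2.cvtColor(c["pixels"],cv2.COLOR_RGB2HSV)
    pts=[(280,180),(256,186),(200,220),(330,235),(257,262),(257,240),(257,228)] if n=="top" else [(310,235),(240,190),(360,200),(310,175)]
    for u,v in pts: print(n,u,v,h[v,u],c["pixels"][v,u],P[v,u].round(1))
c=dict(np.load("pics/top0.npz"));P=cloud(c)
# front edge: per column, last row with z>75
for u in range(100,451,25):
    col=P[215:290,u]; zz=col[:,2]; r=np.where(zz>70)[0].max()+215
    print(u,r,P[r,u].round(1),P[r-1,u].round(1),P[r+1,u].round(1))
h=cv2.cvtColor(c["pixels"],cv2.COLOR_RGB2HSV)
im=cv2.resize(c["pixels"][140:290,150:350],None,fx=4,fy=4,interpolation=cv2.INTER_NEAREST)
cv2.imwrite("pics/topcrop.png",im[:,:,::-1])
E
```

```text
top 280 180 [ 12 138 120] [120  82  55] [6.25e+02 6.00e-01 8.99e+01]
top 256 186 [ 13 138 124] [124  86  57] [610.1  58.2  87.6]
top 200 220 [ 17 102 168] [168 139 101] [527.2 190.8  79.7]
top 330 235 [ 17 104 165] [165 137  98] [ 494.3 -119.7   80.1]
top 257 262 [ 21  18 138] [138 135 128] [431.3  56.5   1.7]
top 257 240 [ 70  11 143] [137 143 139] [480.2  53.5  85.9]
top 257 228 [ 72  10 128] [123 128 125] [508.7  54.   85.4]
scene 310 235 [ 13 181 120] [120  72  35] [613.1  64.7  92.1]
scene 240 190 [ 18 131 173] [173 138  84] [ 498.  -103.4   79.1]
scene 360 200 [ 18 134 173] [173 137  82] [502.6 173.3  77.8]
scene 310 175 [ 60  16 143] [134 143 134] [445.1  55.9  85.9]
100 280 [402.4  11.3 982.5] [385.  452.4   0.7] [379.9 453.7  -3.2]
125 253 [447.1 363.8  78.8] [449.5 364.4  77.7] [ 4.485e+02  3.944e+02 -1.000e-01]
150 254 [445.2 304.4  80.8] [447.6 304.8  80.1] [446.4 329.6   2.7]
175 255 [443.5 245.9  79.9] [445.9 246.3  79. ] [444.5 265.9   2.4]
200 257 [439.4 187.3  78.4] [441.8 187.6  77.7] [440.2 202.9  -2.4]
225 279 [402.4  11.3 982.5] [390.3 136.4   4.4] [385.4 136.2   5.4]
250 259 [435.8  69.4  80.4] [438.2  69.5  78.9] [436.3  74.7  -2.2]
275 260 [434.1  10.6  77.5] [436.3  10.6  81.3] [432.2  10.6  63.6]
300 262 [429.9 -48.3  79.8] [432.3 -48.3  79. ] [429.7 -53.3   2.6]
325 263 [ 428.1 -106.9   81.1] [ 430.5 -107.3   78.9] [ 4.279e+02 -1.176e+02 -3.000e-01]
350 264 [ 426.3 -166.1   79.5] [ 428.6 -165.4   83.4] [ 425.9 -181.7   -0.5]
375 266 [ 422.4 -227.1   71.3] [ 424.5 -224.6   80.9] [ 421.4 -245.9   -0.9]
400 267 [ 420.4 -284.2   78.6] [ 422.8 -283.9   79.7] [ 419.5 -310.2   -1.4]
425 268 [ 418.6 -342.6   79.9] [ 420.9 -342.3   81. ] [ 417.4 -370.9    7.5]
450 269 [ 416.1 -379.1  129. ] [ 417.9 -370.2  148.8] [ 415.6 -436.8    2.5]
```

View pics/topcrop.png

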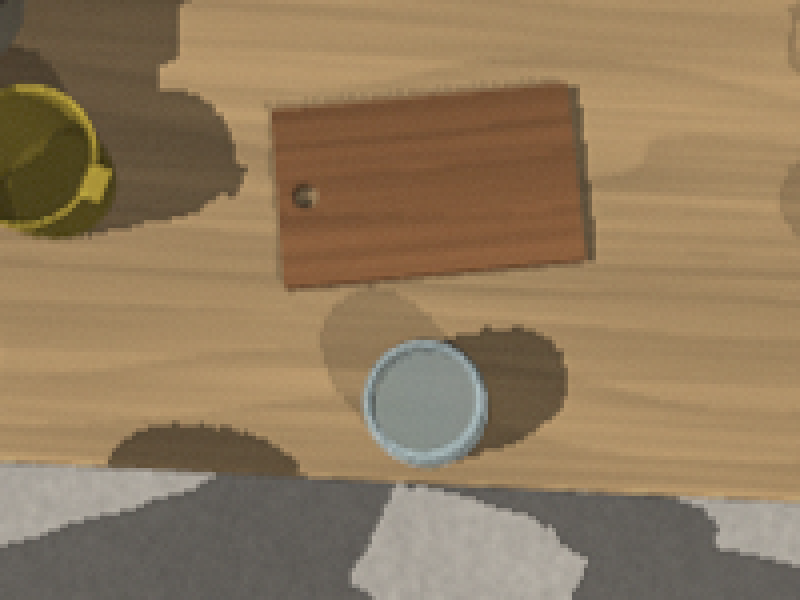

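```bash
cat >> h.py <<'E'
def edge(c):
    P=cloud(c); q=[]
    for u in range(120,441):
        zz=P[235:275,u,2]; ok=np.where((zz>70)&(zz<90))[0]
        if len(ok): 
            r=ok.max()+235
            if r<274: q.append((u,r+.5))
    w=ray(c,q,80)[:,:2]
    for _ in range(4):
        f=np.polyfit(w[:,1],w[:,0],1); e=w[:,0]-np.polyval(f,w[:,1]); w=w[abs(e)<max(2,2*e.std())]
    return f   # x=f0*y+f1
def brd(c,roi=None):
    h=cv2.cvtColor(c["pixels"],cv2.COLOR_RGB2HSV).astype(int)
    px=c["pixels"].astype(int)
    m=((h[...,0]<15)&(h[...,1]>110)).astype(np.uint8)
    P=cloud(c); m&=((P[...,2]>74)&(P[...,2]<105)).astype(np.uint8)
    m=cv2.morphologyEx(m,cv2.MORPH_OPEN,np.ones((3,3)))
    n,l,s,_=cv2.connectedComponentsWithStats(m); k=1+s[1:,4].argmax()
    ct=max(cv2.findContours((l==k).astype(np.uint8),0,1)[0],key=cv2.contourArea)
    w=ray(c,cv2.convexHull(ct)[:,0,:],90)[:,:2].astype(np.float32)
    return cv2.minAreaRect(w),s[k]
E
python3 - <<'E'
from h import *
c=dict(np.load("pics/top0.npz")); f=edge(c); print("edge",f,np.arctan(f[0]))
th=-np.arctan(f[0]) # yaw of cupboard: y axis dir = (f0,1)
for n in("top","scene"):
    d=dict(np.load(f"pics/{n}0.npz")); r,s=brd(d); print(n,r,s); print(cv2.boxPoints(r))
print("jar top",ray(c,(256.3,240.7),140))
P=cloud(c)
for nm,uv,z in (("redtin",(374,203),140),("tall?",(428,230),215),("wideL",(129,229),94),("cup",(156,180),155),("handle",(172,187),150)):
    print(nm,ray(c,uv,z).round(0),P[uv[1],uv[0]].round(0))
E
```

```text
edge [4.07452532e-02 4.31398032e+02] 0.04072272757526943
top ((610.244873046875, 56.68877029418945), (110.12310791015625, 179.90489196777344), 5.885995864868164) [ 218  161   78   51 3285]
[[546.2491   140.52045 ]
 [564.6982   -38.43597 ]
 [674.24066  -27.142906]
 [655.79156  151.8135  ]]
scene ((612.704833984375, 58.618873596191406), (112.9074478149414, 178.9560089111328), 5.869615077972412) [ 265  213   88   47 3873]
[[547.3966   141.85452 ]
 [565.6975   -36.163254]
 [678.01306  -24.616776]
 [659.71216  153.401   ]]
jar top [[473.9206845   52.47519927 140.        ]]
redtin [[ 562. -211.  140.]] [ 562. -211.  140.]
tall? [[ 493. -300.  215.]] [ 493. -299.  217.]
wideL [[502. 353.  94.]] [502. 352.  95.]
cup [[606. 277. 155.]] [623. 301.  83.]
handle [[591. 242. 150.]] [590. 240. 157.]
```

```bash
python3 -m crank '[[0,0,6,0,0,0,0.06],[0,0,10,0,0,0,0.06],[2,-4.5,12,0,0,-6,0.06],[4,-9,12,0,0,-12,0.06],[6,-13.5,12,0,0,-18,0.06],[8,-18,12,0,0,-24,0.06],[10,-22.5,12,0,0,-30,0.06],[12,-27,12,0,0,-36,0.06],[14,-31.5,12,0,0,-42,0.06],[16,-36,12,0,0,-48,0.06],[18,-40.5,12,0,0,-54,0.06],[20,-45,12,0,0,-60,0.06],[21.5,-49,12,0,0,-66,0.06],[22.3,-51.2,12,0,0,-70,0.06],[22.3,-51.2,12,0,0,-70,0.06],[22.3,-51.2,12,0,0,-70,0.06]]' 30
```

```text
t: 1.75
ee_pos: [476.6, 112.7, 349.9]
eef_rot: [1.0, -0.019, -0.001, -0.0]
force: [-0.4, 1.4, -0.4]
width: 45.0
```

```bash
python3 -m crank '[[0,0,-4.5,0,0,0,0.06],[0,0,-9,0,0,0,0.06],[0,0,-13.5,0,0,0,0.06],[0,0,-18,0,0,0,0.06],[0,0,-22,0,0,0,0.06],[0,0,-24,0,0,0,0.06],[0,0,-25.5,0,0,0,0.06],[0,0,-26,0,0,0,0.06],[0,0,-26,0,0,0,0.06]]'
python3 - <<'E'
from h import *; from plant import robot
c=robot.capture("scene"); cv2.imwrite("pics/s1.png",cv2.resize(c["pixels"][100:300,180:430],None,fx=3,fy=3)[:,:,::-1])
E
```

```text
t: 2.65
ee_pos: [475.7, 113.7, 89.3]
eef_rot: [1.0, -0.018, -0.002, -0.0]
force: [0.2, -0.5, 0.2]
width: 45.4
```

View pics/s1.png

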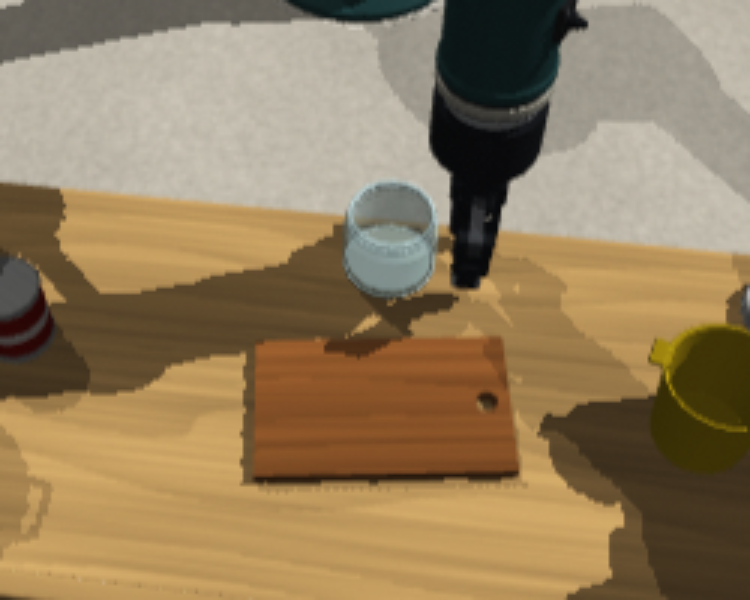

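```bash
python3 -m crank '[[0,-0.8,0,0,0,0,0.06],[0,-1.6,0,0,0,0,0.06],[0,-2.2,0,0,0,0,0.06],[0,-3,0,0,0,0,0.06],[0,-4,0,0,0,0,0.06],[0,-5,0,0,0,0,0.06],[0,-6,0,0,0,0,0.06],[0,-7,0,0,0,0,0.06],[-0.1,-8,0,0,0,0,0.06],[-0.1,-9,0,0,0,0,0.06],[-0.1,-10,0,0,0,0,0.06],[-0.1,-11,0,0,0,0,0.06]]'
python3 - <<'E'
from h import *; from plant import robot
c=robot.capture("scene"); cv2.imwrite("pics/s2.png",cv2.resize(c["pixels"][100:300,180:430],None,fx=3,fy=3)[:,:,::-1])
E
```

```text
t: 3.9
ee_pos: [475.5, 2.9, 90.3]
eef_rot: [1.0, -0.018, -0.001, -0.001]
force: [-0.5, 3.9, 4.8]
width: 45.5
```

View pics/s2.png

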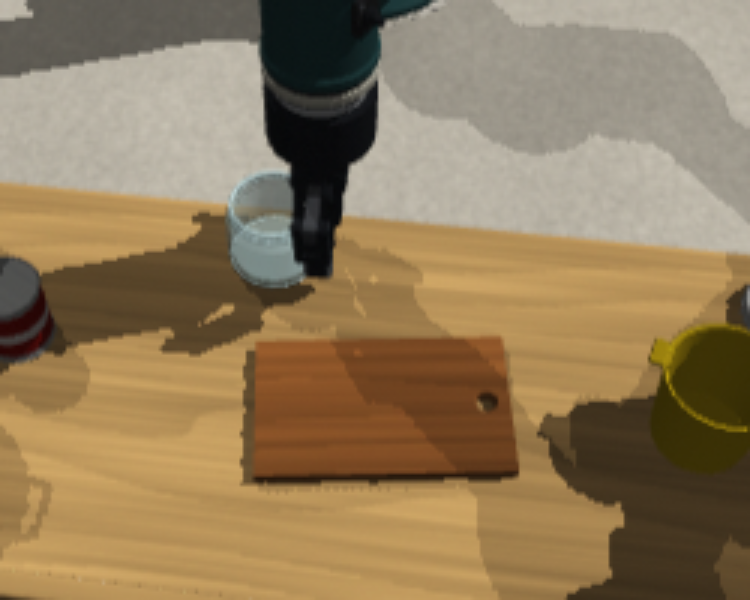

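```bash
python3 -m crank '[[0,-0.8,0,0,0,0,0.06],[0,-1.6,0,0,0,0,0.06],[0,-2.4,0,0,0,0,0.06],[-0.1,-3.3,0,0,0,0,0.06],[-0.1,-4.2,0,0,0,0,0.06],[-0.1,-5.1,0,0,0,0,0.06],[-0.2,-6,0,0,0,0,0.06],[-0.2,-6.8,0,0,0,0,0.06],[-0.2,-7.4,0,0,0,0,0.06],[-0.2,-7.8,0,0,0,0,0.06],[-0.2,-8,0,0,0,0,0.06],[-0.2,-8,0,0,0,0,0.06],[-0.2,-7.5,0,0,0,0,0.06],[-0.2,-6.5,0,0,0,0,0.06],[-0.2,-5,0,0,0,0,0.06],[-0.2,-3,0,0,0,0,0.06]]'
python3 - <<'E'
from h import *; from plant import robot
c=robot.capture("scene"); cv2.imwrite("pics/s3.png",cv2.resize(c["pixels"][100:300,180:430],None,fx=3,fy=3)[:,:,::-1])
E
```

```text
t: 5.55
ee_pos: [473.5, -27.6, 90.2]
eef_rot: [1.0, -0.018, -0.001, 0.0]
force: [0.1, 0.4, -0.2]
width: 45.1
```

View pics/s3.png

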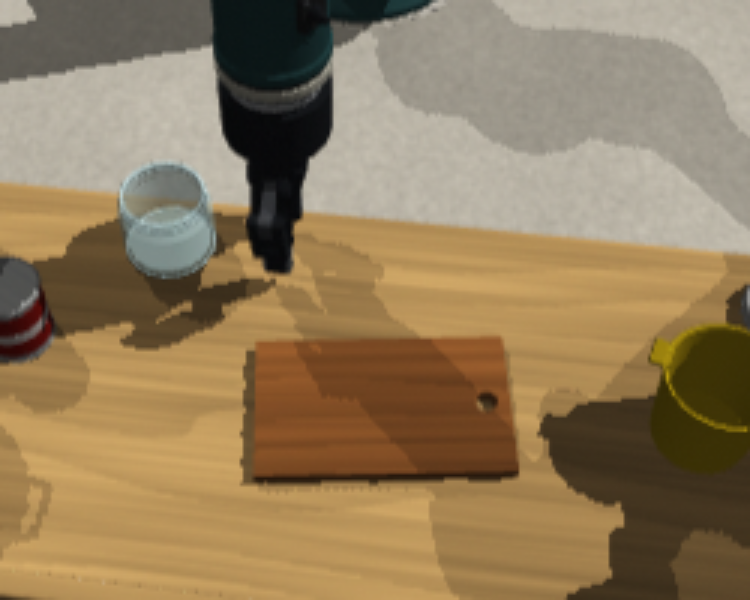

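```bash
python3 - <<'E'
from h import *
c=dict(np.load("pics/top0.npz")); P=cloud(c)
for u,v in[(275,60),(275,85),(225,68),(338,80),(275,112)]: print(u,v,P[v,u].round(0))
E
python3 -m crank '[[0,0,4,0,0,0,0.06],[0,0,9,0,0,0,0.06],[0,0,14,0,0,0,0.06],[0,0,19,0,0,8,1],[0,0,23,0,0,16,1],[2,0.8,26,0,0,24,1],[5,2,26,0,0,32,1],[8,3,26,0,0,40,1],[11,4,26,0,0,48,1],[14,5,26,0,0,56,1],[17,6,26,0,0,64,1],[20,7,26,0,0,72,1],[22,8,26,0,0,80,1],[22.6,8.3,26,0,0,86,1],[22.6,8.3,26,0,0,90,1],[22.6,8.3,26,0,0,90,1],[22.6,8.3,26,0,0,90,1]]'
```

```text
275 60 [891.  15. 169.]
275 85 [863.  15. 103.]
225 68 [885. 135. 141.]
338 80 [ 895. -146.   74.]
275 112 [787.  14. 115.]
t: 7.3
ee_pos: [698.9, 58.5, 349.9]
eef_rot: [0.72, 0.694, -0.002, 0.0]
force: [0.0, 0.6, -0.0]
width: 85.3
```

```bash
python3 -m crank '[[0,0,-4.5,0,0,0,1],[0,0,-9,0,0,0,1],[0,0,-13.5,0,0,0,1],[0,0,-18,0,0,0,1],[0,0,-22,0,0,0,1],[0,0,-24.5,0,0,0,1],[0,0,-26,0,0,0,1],[0,0,-26.5,0,0,0,1],[0,0,-26.5,0,0,0,1]]'
python3 - <<'E'
from h import *; from plant import robot
for n in("scene","top"):
    c=robot.capture(n); np.savez(f"pics/{n}4.npz",**c)
    cut=c["pixels"][130:300,200:420] if n=="scene" else c["pixels"][90:260,180:400]
    cv2.imwrite(f"pics/{n}4.png",cv2.resize(cut,None,fx=3,fy=3)[:,:,::-1])
c=dict(np.load("pics/scene4.npz"));P=cloud(c)
m=(P[...,0]>670)&(P[...,0]<725)&(abs(P[...,1]-58)<75)&(P[...,2]>84)&(P[...,2]<140)&(c["z_map"]>0)&(c["pixels"].max(2)<70)
q=P[m]; print(len(q),np.percentile(q,[0,2,50,98,100],axis=0).round(1))
E
```

```text
t: 8.2
ee_pos: [699.2, 58.6, 85.3]
eef_rot: [0.72, 0.694, -0.002, 0.001]
force: [0.0, -0.6, 0.0]
width: 85.2
85 [[703.3   5.1 102.7]
 [703.8   5.3 106. ]
 [709.8 101.8 120.5]
 [714.  114.1 138.8]
 [714.1 114.4 139.4]]
```

View pics/scene4.png

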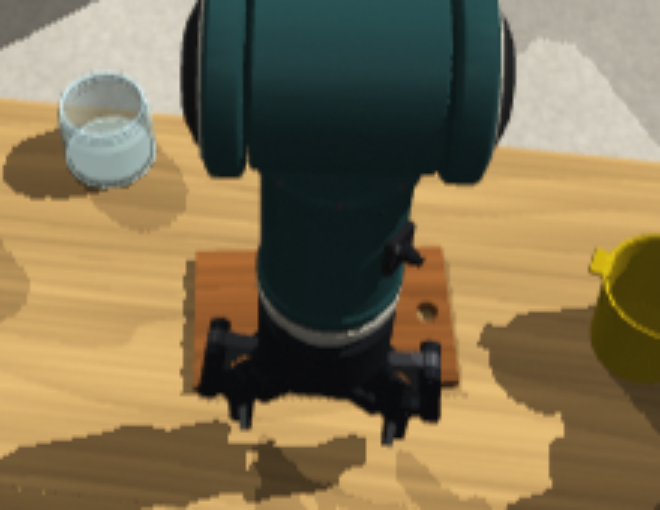

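View pics/top4.png

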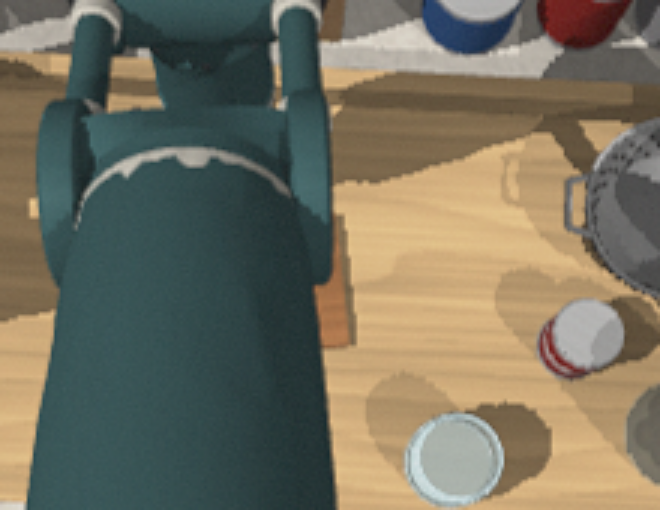

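```bash
python3 -m crank '[[0,0,-0.5,0,0,0,1],[0,0,-0.9,0,0,0,1],[0,0,-1.2,0,0,0,1],[0,0,-1.4,0,0,0,1],[0,0,-1.4,0,0,0,1]]'
python3 - <<'E'
from h import *; from plant import robot
c=robot.capture("scene"); np.savez("pics/scene5.npz",**c)
cv2.imwrite("pics/s5.png",cv2.resize(c["pixels"][220:300,240:380],None,fx=5,fy=5,interpolation=0)[:,:,::-1])
P=cloud(c)
m=(P[...,0]>670)&(P[...,0]<725)&(abs(P[...,1]-58)<75)&(P[...,2]>82)&(P[...,2]<140)&(c["z_map"]>0)&(c["pixels"].max(2)<70)
q=P[m]; print(len(q),np.percentile(q,[0,2,50,98,100],axis=0).round(1))
E
```

```text
t: 8.8
ee_pos: [700.0, 58.6, 72.6]
eef_rot: [0.72, 0.694, -0.001, 0.001]
force: [0.3, 0.2, 0.2]
width: 85.6
297 [[687.4 -12.6  87.6]
 [691.4  -5.2  96. ]
 [707.   19.4 134.4]
 [715.8 121.9 139.5]
 [716.8 130.9 140. ]]
```

View pics/s5.png

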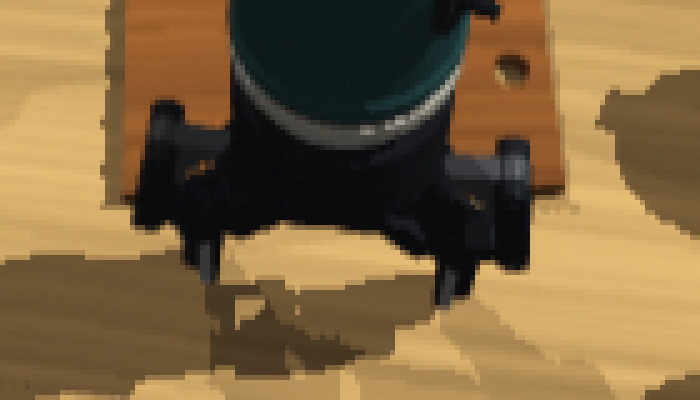

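```bash
python3 -m crank '[[0,0,-0.2,0,0,0,1],[-0.7,0,-0.2,0,0,0,1],[-1.4,0.1,-0.2,0,0,0,1],[-2,0.1,-0.2,0,0,0,1],[-2.6,0.1,-0.2,0,0,0,1],[-3.2,0.1,-0.2,0,0,0,1],[-3.8,0.2,-0.2,0,0,0,1],[-4.4,0.2,-0.2,0,0,0,1],[-5,0.2,-0.2,0,0,0,1],[-5.5,0.2,-0.2,0,0,0,1],[-6,0.2,-0.2,0,0,0,1],[-6,0.2,-0.2,0,0,0,1]]'
python3 - <<'E'
from h import *; from plant import robot
c=robot.capture("scene"); 
cv2.imwrite("pics/s6.png",cv2.resize(c["pixels"][130:300,200:420],None,fx=3,fy=3,interpolation=0)[:,:,::-1])
E
```

```text
t: 10.05
ee_pos: [639.4, 60.6, 70.8]
eef_rot: [0.72, 0.694, -0.001, 0.001]
force: [0.2, -0.2, 0.2]
width: 85.5
```

View pics/s6.png

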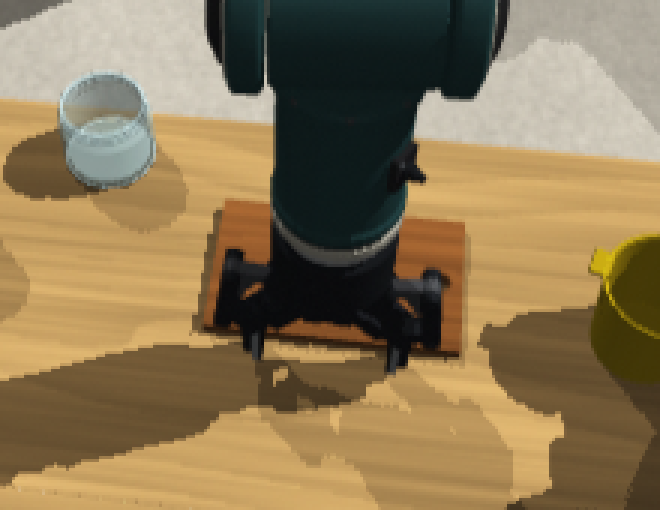

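```bash
python3 -m crank '[[-0.7,0,0,0,0,0,1],[-1.5,0.1,0,0,0,0,1],[-2.3,0.1,0,0,0,0,1],[-3.1,0.1,0,0,0,0,1],[-3.9,0.2,0,0,0,0,1],[-4.7,0.2,0,0,0,0,1],[-5.5,0.2,0,0,0,0,1],[-6.3,0.3,0,0,0,0,1],[-7.1,0.3,0,0,0,0,1],[-7.9,0.3,0,0,0,0,1],[-8.6,0.4,0,0,0,0,1],[-9.2,0.4,0,0,0,0,1],[-9.6,0.4,0,0,0,0,1],[-9.8,0.4,0,0,0,0,1],[-9.8,0.4,0,0,0,0,1]]'
python3 - <<'E'
from h import *; from plant import robot
c=robot.capture("scene"); np.savez("pics/scene7.npz",**c)
cv2.imwrite("pics/s7.png",cv2.resize(c["pixels"][100:270,200:420],None,fx=3,fy=3,interpolation=0)[:,:,::-1])
r,s=brd(c); print(r); print(cv2.boxPoints(r))
E
```

```text
t: 11.6
ee_pos: [540.9, 64.6, 70.5]
eef_rot: [0.72, 0.694, -0.001, 0.001]
force: [0.1, 0.6, 1.1]
width: 85.5
((481.750732421875, 137.11122131347656), (46.98835754394531, 114.41722869873047), 89.25791931152344)
[[424.2426   114.35995 ]
 [538.65027  112.878075]
 [539.25885  159.86249 ]
 [424.8512   161.34436 ]]
```

View pics/s7.png

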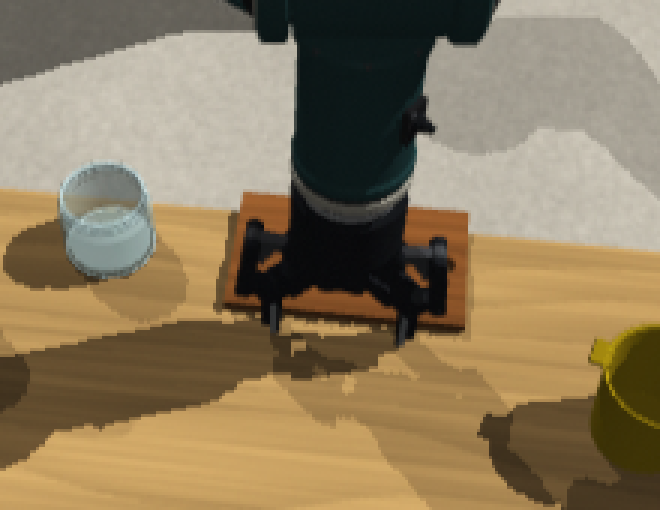

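```bash
python3 -m crank '[[-0.3,0,0,0,0,0,1],[-0.7,0,0,0,0,0,1],[-1,0,0,0,0,0,1],[-1.3,0.1,0,0,0,0,1],[-1.5,0.1,0,0,0,0,1],[-1.5,0.1,0,0,0,0,1],[-1,0.1,0,0,0,0,1],[1,0,0,0,0,0,1],[3,0,0,0,0,0,1],[4,0,0,0,0,0,1],[4,0,4,0,0,0,1],[4,0,9,0,0,0,1],[4,0,14,0,0,0,1],[4,0,19,0,0,0,1],[4,0,24,0,0,0,1],[4,0,28,0,0,0,1]]'
```

```text
t: 13.25
ee_pos: [581.0, 64.6, 353.7]
eef_rot: [0.72, 0.694, -0.001, 0.001]
force: [0.5, 0.0, -0.2]
width: 85.8
```

```bash
python3 -m crank '[[0,4,0,0,0,0,1],[0,8,0,0,0,0,1],[0,12,0,0,0,0,1],[0,16,0,0,0,0,1],[0,20,0,0,0,0,1],[0,24,0,0,0,0,1],[0,28,0,0,0,0,1],[0,30,0,0,0,0,1],[0,30,0,0,0,0,1]]'
python3 - <<'E'
from h import *; from plant import robot
for n in("scene","top"):
    c=robot.capture(n); np.savez(f"pics/{n}8.npz",**c)
    cv2.imwrite(f"pics/{n}8.png",c["pixels"][:,:,::-1])
    r,s=brd(c); print(n,r); b=cv2.boxPoints(r); print(b)
E
```

```text
t: 14.15
ee_pos: [580.2, 367.1, 352.4]
eef_rot: [0.719, 0.695, -0.002, 0.001]
force: [0.0, -0.1, -0.4]
width: 85.6
scene ((464.1980285644531, 72.17990112304688), (179.5380859375, 114.84944915771484), 87.66586303710938)
[[403.16492  -15.175919]
 [517.9191   -19.853409]
 [525.23114  159.53572 ]
 [410.47693  164.21321 ]]
top ((461.7590637207031, 70.70065307617188), (179.3247528076172, 108.93089294433594), 87.90250396728516)
[[404.04846  -16.90821 ]
 [512.9064   -20.895088]
 [519.46967  158.30951 ]
 [410.61176  162.29639 ]]
```

View pics/top8.png

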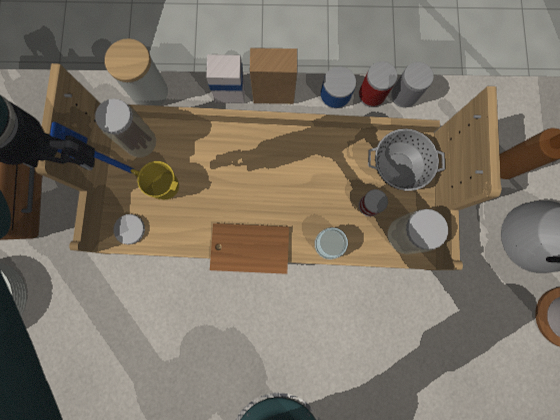

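View pics/scene8.png

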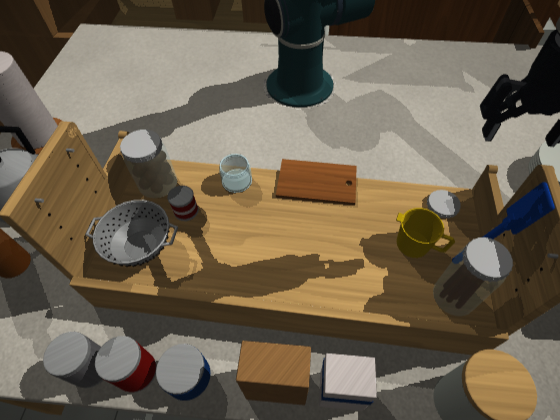

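Run:
```python
from h import *
c=dict(np.load("pics/top8.npz")); P=cloud(c)
m=(abs(P[...,2]-140)<6)&(P[...,0]>430)&(P[...,0]<530)&(P[...,1]>-180)&(P[...,1]<-60)
q=P[m]; print("rim pts",len(q),(q.min(0)+q.max(0))/2,q.max(0)-q.min(0))
cv2.imwrite("pics/j8.png",cv2.resize(c["pixels"][205:290,190:370],None,fx=4,fy=4,interpolation=0)[:,:,::-1])
f=edge(c); print(f); print(ray(c,(331.5,242),140))
e=np.array([1,-.0407])/np.hypot(1,.0407)
j=ray(c,(331.5,242),140)[0,:2]; print("jar inset",(j-[f[1],0])@e,"board front",(np.array([407.1,72.7])-[f[1],0])@e, "lateral",(j-[461.8,70.7])@[e[1]*-1,e[0]])
a=dict(np.load("pics/top0.npz")); D=cv2.absdiff(a["pixels"],c["pixels"]).max(2)
for nm,(u,v,z) in dict(lid=(129,229,94),cup=(156,180,0),tin=(374,203,0)).items(): pass
```

```text
rim pts 181 [ 474.22939238 -116.67171567  139.32707335] [64.84102078 64.58977003 10.61954758]
[3.99798535e-02 4.30841900e+02]
[[ 472.67317744 -114.15299189  140.        ]]
jar inset 46.438857126574256 board front -26.67870289101465 lateral -184.25790602952264
```

View pics/j8.png

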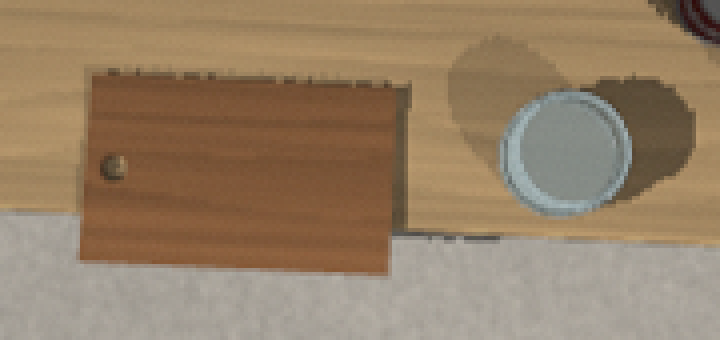

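```bash
python3 -m crank '[[0,0,3,0,0,0,1],[0,0,6,0,0,0,1],[0,-4,8,0,0,0,1],[0,-8,8,0,0,0,1],[0,-12,8,0,0,0,1],[0,-12,8,0,0,0,1],[0,-12,8,0,0,0,1]]'
python3 - <<'E'
from h import *; from plant import robot
c=robot.capture("top"); r,s=brd(c); print(r); a=np.load("pics/top0.npz")["pixels"]
cv2.imwrite("pics/t9.png",c["pixels"][:,:,::-1])
d=robot.capture("scene"); print(brd(d)[0]); s0=np.load("pics/scene0.npz")["pixels"]
def sh(A,B,x0,x1,y0,y1): 
    g=lambda I:cv2.cvtColor(I,cv2.COLOR_RGB2GRAY)
    m=cv2.matchTemplate(g(A)[y0-8:y1+8,x0-8:x1+8],g(B)[y0:y1,x0:x1],cv2.TM_CCOEFF_NORMED); _,v,_,l=cv2.minMaxLoc(m); return l[0]-8,l[1]-8,round(v,2)
for n,b in dict(tin=(165,200,184,220),wide=(118,172,128,190),colander=(88,175,200,265),cup=(394,455,208,256),lid=(425,462,190,217),tall=(440,512,236,312)).items(): print(n,sh(s0,d["pixels"],*b))
E
```

```text
t: 14.95
ee_pos: [580.9, 241.6, 433.8]
eef_rot: [0.721, 0.693, -0.001, 0.002]
force: [-1.1, 0.0, -0.2]
width: 85.4
((461.75872802734375, 70.73210906982422), (179.6085968017578, 108.7770004272461), 87.96337127685547)
((464.299560546875, 72.05025482177734), (179.4947967529297, 115.09114074707031), 87.88091278076172)
tin (0, 0, 1.0)
wide (-8, 4, 0.54)
colander (0, 0, 0.69)
cup (0, 0, 0.99)
lid (0, 0, 0.97)
tall (0, 0, 0.99)
```

Run:
```python
from plant import robot
print(robot.hand_in(), robot.get_state()["force"])
```

```text
the job is handed in; nothing more can be done
the job is handed in; nothing more can be done
```

I pushed the jar about 165 mm to the right along the plank, then slid the board forward from behind with both open fingers. I backed off, lifted clear and handed the job in at about 15 s on the robot's clock.

Last checks before handing in:
- **Board:** its front edge sticks out about 27 mm past the plank, give or take 2 mm. It is square within about 0.01 rad and lies flat. The top and scene cameras agree once the roughly 2 mm offset between them, seen at the start, is allowed for.
- **Jar:** it is upright, with its axis about 46 mm in from the edge and about 185 mm to the right of the board's middle.
- **Other things:** the tin, cup, lid, tall jar and colander showed no shift in the image comparison. The colander's match was weaker, at 0.69.
- **Check that failed:** the comparison gave no reliable match for the wide jar (0.54, probably the arm's changed shadow). It stands in the same place by eye, and the arm never went near it.
- **Robot:** the gripper was raised well clear, with only about 1 N read at the wrist.

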